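# Release, untwist and lift off a camera's bayonet lens

### The job

Take the lens off the lab camera: push the red release button fully in, untwist the lens counter-clockwise (seen from above) until you feel its stop, lift it straight off and, keeping it upright, stand it gently in its white rear cap. Go easy on the mount: don't twist hard against the stop, don't pull while the lens is still caught, don't shove it sideways or down. Leave the lens cleaner bottle and the timer where they are.

Things in the scene. Friction and masses are not known exactly. Their poses are not given: they have to be found in the camera images.
- camera: scientific camera head, white lid on a grey finned body (100 x 148 mm, lid top 62 mm over the worktop), on an aluminium bench plate (132 x 190 mm), all fixed. Origin on the worktop right below the lens axis, z up; the release button lies 53 mm from the lens axis along the camera's +y. In the lid a round steel mount, 66 mm across.
- mount_face (a point): centre of the mount's face, 66 mm over the worktop. Three-lug bayonet: springs hold the lens down with about 6 N, it turns with about 0.2 N m. After 54 to 86 degrees counter-clockwise (differs from camera to camera, cannot be seen) it meets a hard stop, where 0.3 to 0.4 N m is plenty; there, and up to 2 degrees before it, the lens comes straight up; elsewhere it stays caught.
- lens: black lens, ribbed ring, steel flange, 56 mm across, 46 mm tall above the mount face, about 0.2 kg, loose but locked in the mount. Origin on its axis in the underside of the flange (on the mount face while mounted), z up out of the front glass; x, y as the camera's while locked. Below the flange a steel tail reaches 9 mm down (lugs out to 22 mm radius).
- lens_grip (a point): point on the lens axis 30 mm above the flange underside: the height to grip the barrel (56 mm across) from above; close softly and well centred (about 20 N), as the mounted lens can give way sideways by only 0.8 mm
- button_top (a point): centre of the top of the red release button (16 mm across), 68.5 mm over the worktop before it is pressed
- release_button (a joint): travel of the release button in m: 0 = out, 0.0056 = fully in (its top then 1 mm proud of the lid). It moves straight down, takes about 4 N and stays where it is pushed; the lens is free to turn from about 0.0048.
- rear_cap: white round rear cap of the lens, open side up, loose, 62 mm across, 14 mm tall, recess 51 mm across and 11 mm deep; origin at the centre of its underside, z up. The lens stands in it with its flange on the rim (lens origin 14 mm above the cap's origin), at any yaw.
- lens_cleaner: brown dropper bottle with grey cap, 38 mm across, 78 mm tall, origin at the centre of its underside; to be left alone
- timer: white lab timer, 66 x 62 x 18 mm, origin at the centre of its underside; to be left alone
- spectrophotometer: large grey instrument, fixed, between camera and rear cap: about x 0.48 to 0.92, y -0.31 to 0.02, its open lid up to 0.42 m high; carry the lens round its front (x below 0.40) or high over

How it is judged:
On the way, in this order (a step that is already met when the one before it is completed fails the run):
1. the release button is pushed in (more than 4.8 mm) with the lens still in the mount (value of joint release_button above 0.0048 m and z of lens in the frame of camera below 0.0685 m), for 0.2 s.
2. the lens, still seated in the mount, has been untwisted by more than 45 degrees (angle between the x axis of lens and the x axis of camera, either way round above 0.79 rad and z of lens in the frame of camera below 0.0685 m), for 0.1 s.
3. the lens is lifted clear of the mount (20 mm up) while upright (z of lens in the frame of camera above 0.086 m and angle between lens's own z axis and vertical below 0.2 rad), for 0.1 s.
At the end, for the whole second after the job is handed in: the lens stands upright (within 3.4 degrees) in its rear cap on the worktop, axes within 4 mm, its flange down on the cap's rim (within 1.5 mm), at rest; the cap lies flat (horizontal distance between lens and rear_cap below 0.004 m and z of lens in the frame of rear_cap below 0.0155 m and angle between each of lens, rear_cap's own z axis and vertical below 0.06 rad and height (world z) of lens between 0.01 and 0.017 m and linear speed of lens below 0.01 m/s); the robot touches nothing.
It fails at once if the lens is forced in its mount: more than 45 N between lens and camera (contact force between lens and camera above 45 N).
It fails at once if the lens is pushed or dropped hard into the cap (more than 60 N) (contact force between lens and rear_cap above 60 N).
It fails at once if the lens is tipped by more than 25 degrees (angle between lens's own z axis and vertical above 0.44 rad).
It fails at once if the lens cleaner bottle is moved by more than 20 mm (distance of lens_cleaner from where it was at the start of the episode above 0.02 m).
It fails at once if the timer is moved by more than 20 mm (distance of timer from where it was at the start of the episode above 0.02 m).
It also fails if it takes over 72 s, if anything falls off the work surface, if the arm or the gripper's body presses on something with over 40 N, if the wrist force passes 120 N, or if a joint passes its speed limit or range.

### The arm

A 6-joint arm with a two-finger parallel gripper is mounted at the origin on a cart in front of the work surface, level with it; the furniture and walls round the work are solid. World frame = base frame: x ahead of the robot, y to its left, z up, the work surface at z = 0. Lengths are in m, angles in rad, forces in N, time in s.
With the tool pointing down it reaches from about 0.225 to 0.725 m from the base axis. Payload 3.1 kg.
Tool frame: the origin (TCP) lies at the very end of the fingers, on their centre line; the grasp point (between the pads) lies 19 mm behind it; z points along the fingers, y is the line along which they close (so a half turn about z gives the same grasp; the last joint's range is limited). The gripper opens to 85 mm and grips with 20 to 120 N. Pads are 22 mm wide; open, the fingers measure 114 mm over their backs; the gripper's body (76 mm by 85 mm) begins 54 mm behind the grasp point. The pads swing forward as they close: fully open they stand 13 mm farther back than shut.
Start: joints at [-1.333, 0.048, 0.099, 1.622, 0, 1.443], TCP at [0.188, -0.49, 0.231] pointing down, gripper open.
Joint ranges: [-2.91, 2.91], [-0.99, 1.94], [-1.21, 1.42], [-2.12, 2.29], [-1.49, 1.47], [-3.14, 3.14]. Speed limits (rad/s): [2.79, 2.79, 3.14, 3.14, 3.14, 3.14].

### API

Orientations are given as a 3x3 rotation matrix whose columns are the frame's x, y, z axes.
In Python, from bench import arm, read_camera gives the robot as it stands.
- The arm moves only by the tool move_arm, never from a script. Its argument "series" is a list of rows, each an object with "dp": the shift along the tool's x, y, z in cm, a list of three; "twist": the turn, a rotation vector about the tool's x, y, z in rad, a list of three; "claw": the closure in counts, from 0 (fully open) to 255 (shut). A call has 1 to 12 rows; each row is the pose to reach, as a shift and turn from the pose commanded when the call began, along the tool's axes at that moment; what a row does not reach only later rows make up. A row lasts 1/10 s, in which the tool goes at most 50 mm and 8.59 degrees, less where a joint would pass 70% of its speed; a pose out of reach is approached as far as the arm can. A call with a gripper value outside its range is refused whole. The fingers move at their own pace and stop on an object; "newtons" is the grip in N (left out, the last holds). Time passes only in rows, so rows that repeat a pose let the fingers close. It gives the time, the measured TCP pose, the force, the opening and the grip force at its end, in the units of the state.
- arm.state(): the state, without advancing time (a new reading comes with each control period).
- read_camera(name): name is "scene" or "top" or "wrist"; returns a dict with "image" (384x512x3 uint8, red, green, blue), "z_map" (384x512 float32, m along the optical axis (not along the pixel's ray), 0 where there is no reading), "fx", "fy", "cx", "cy" (pixels), "k1" (the pictures are not rectified: a ray, as slopes to the right and down, at radius r is drawn at 1 + k1 r^2 times it, then the intrinsics apply), "rvec" (rotation vector, rad) and "tvec" (3), from world to camera coordinates, as OpenCV has them. Camera axes: x right, y down, z forward; pixel columns grow to the right and rows downward; lengths in m; the calibration is good to about 2 mm. A picture is of the moment at which its call begins.
- arm.close_job(): hands the job in; it is judged then, once.
The state is a dict: "time": time; "joint_positions": joint angles; "joint_vel": joint speeds; "joint_efforts": joint torques, N m; "position": TCP position; "orientation": TCP orientation; "ft_force": force on the tool from outside, world axes, zero at the start; "ft_torque": the same for the moment, N m; "width": opening from 0.0 (shut) to 1.0 (fully open); "grasp_force": force on a finger pad.
Only numpy, scipy, OpenCV 4.12 (cv2) and the standard library are available. Lean on these libraries where they do the work, as an engineer would, in place of code of your own. Each camera call takes 0.05 s, during which the arm holds its last target. There are 200 camera calls.

## Working session

There is one attempt and no reset: what is moved stays moved. The work goes in short steps, Python scripts to look and compute and a tool call to move; the robot and the scene stay as the last step left them, time stands still between calls to the robot, and variables do not carry over. Pictures are saved under pics/ and viewed, at most 10 in all, crops included, and the job is handed in when it is done.

Besides the shell and the picture viewer there is one more tool, called after "Call:" in YAML: its name, and indented under it one key for each argument. move_arm: Moves the arm, as the interface text tells. Its arguments: {"type":"object","properties":{"series":{"type":"array","items":{"type":"object","properties":{"dp":{"type":"array","items":{"type":"number"}},"twist":{"type":"array","items":{"type":"number"}},"claw":{"type":"number"}}}},"newtons":{"type":"number"}},"required":["series"]}

```bash
mkdir -p pics; ls; cat > h.py <<'E'
import numpy as np, cv2
from bench import arm, read_camera
def cam(n):
    c=read_camera(n); c['R']=cv2.Rodrigues(np.array(c['rvec'],float))[0]; c['t']=np.array(c['tvec'],float).ravel(); return c
def slopes(c,uv):
    d=(np.atleast_2d(uv).astype(float)-[c['cx'],c['cy']])/[c['fx'],c['fy']]
    s=d.copy()
    for _ in range(20): s=d/(1+c['k1']*(s**2).sum(1,keepdims=True))
    return s
def onplane(c,uv,z):
    s=slopes(c,uv); d=np.c_[s,np.ones(len(s))]@c['R']; o=-c['R'].T@c['t']
    return o+d*((z-o[2])/d[:,2])[:,None]
def proj(c,P):
    p=np.atleast_2d(P)@c['R'].T+c['t']; s=p[:,:2]/p[:,2:]
    s=s*(1+c['k1']*(s**2).sum(1,keepdims=True)); return s*[c['fx'],c['fy']]+[c['cx'],c['cy']]
def cloud(c):
    h,w=c['z_map'].shape; u,v=np.meshgrid(np.arange(w),np.arange(h))
    s=slopes(c,np.c_[u.ravel(),v.ravel()]); z=c['z_map'].ravel()[:,None]
    P=(np.c_[s,np.ones(len(s))]*z-c['t'])@c['R']; P[z[:,0]==0]=np.nan
    return P.reshape(h,w,3)
E
python3 - <<'E'
from h import *
for n in ['top','scene']:
    c=cam(n); np.save(n+'.npy',c,allow_pickle=True); cv2.imwrite(f'pics/{n}.png',c['image'][:,:,::-1])
    print(n,-c['R'].T@c['t'],c['R'].round(2).tolist(),c['fx'],c['k1'])
s=arm.state(); print({k:np.round(v,3).tolist() for k,v in s.items()})
E
```

```text
pics
top [0.43988759 0.06008515 1.22647952] [[0.03, -1.0, 0.02], [-1.0, -0.03, -0.09], [0.09, -0.02, -1.0]] 375.25295489803824 -0.12705321171360384
scene [-0.08882259  1.06741586  0.7679276 ] [[-0.85, -0.53, -0.02], [-0.24, 0.42, -0.88], [0.47, -0.74, -0.48]] 380.0373200122275 -0.04047581198212498
{'time': 0.1, 'joint_positions': [-1.333, 0.049, 0.098, 1.622, 0.0, 1.443], 'joint_vel': [-0.0, -0.004, 0.003, 0.001, -0.0, 0.0], 'joint_efforts': [0.003, -33.985, 32.094, 0.016, -0.0, 0.0], 'position': [0.188, -0.49, 0.23], 'orientation': [[0.934, 0.358, -0.0], [0.358, -0.934, 0.002], [0.0, -0.002, -1.0]], 'ft_force': [-0.008, -0.126, -0.042], 'ft_torque': [-0.045, -0.024, -0.065], 'grasp_force': 0.0, 'width': 0.999}
```

View pics/top.png

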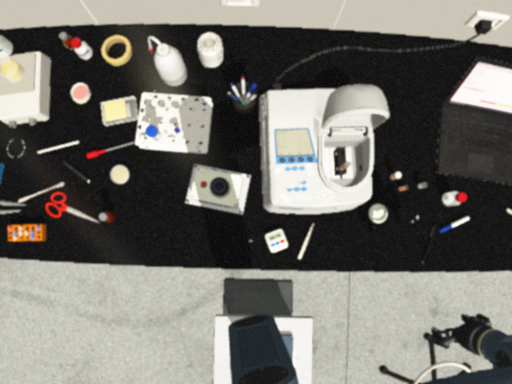

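View pics/scene.png

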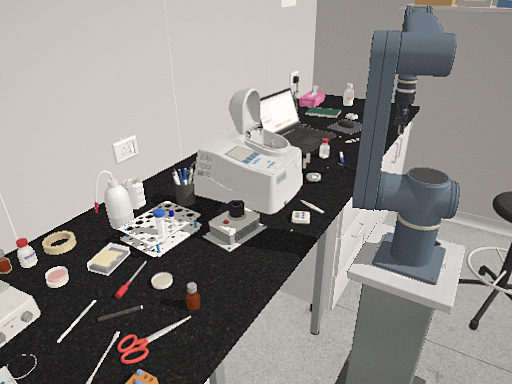

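The top view shows the lens at about (219,187), the red button at (204,184), the white cap at (378,213), the timer at (276,240) and the bottle near (107,217). The scene view agrees.

```bash
python3 - <<'E'
from h import *
c=np.load('top.npy',allow_pickle=True).item(); im=c['image'].astype(int)
hsv=cv2.cvtColor(c['image'],cv2.COLOR_RGB2HSV)
def blobs(m,box):
    x0,y0,x1,y1=box; k=np.zeros(m.shape,np.uint8); k[y0:y1,x0:x1]=m[y0:y1,x0:x1]
    n,l,s,ce=cv2.connectedComponentsWithStats(k); i=1+s[1:,4].argmax(); return ce[i],s[i]
red=((hsv[...,1]>120)&((hsv[...,0]<10)|(hsv[...,0]>170))&(hsv[...,2]>80)).astype(np.uint8)
b,s=blobs(red,(190,170,225,205)); print('btn',b,s,onplane(c,b,0.0685))
dark=(hsv[...,2]<70).astype(np.uint8)
b,s=blobs(dark,(200,168,238,205)); print('lens',b,s,onplane(c,b,0.10))
wh=(hsv[...,2]>120).astype(np.uint8)
b,s=blobs(wh,(362,195,395,230)); print('cap',b,s,onplane(c,b,0.012))
P=cloud(c)
print('cap z',np.round(P[205:222:2,368:390:3,2],3))
print('lens z',np.round(P[176:198:3,208:232:3,2],3))
for n,uv in [('timer',(276,240)),('dish',(120,174)),('bottle',(107,217))]: print(n,P[uv[1],uv[0]])
v=cv2.resize(c['image'][150:260,180:410],None,fx=3.4,fy=3.4,interpolation=cv2.INTER_CUBIC); cv2.imwrite('pics/crop.png',v[:,:,::-1])
E
```

```text
btn [203.21052632 184.        ] [201 182   5   5  19] [[0.56720506 0.20311048 0.0685    ]]
lens [219.2        186.60408163] [211 178  18  18 245] [[0.55723408 0.15059157 0.1       ]]
cap [377.95517241 213.45172414] [369 204  19  20 290] [[ 0.49300836 -0.36703088  0.012     ]]
cap z [[-0.     0.001  0.014  0.01   0.016  0.005 -0.004  0.002]
 [ 0.     0.011  0.004  0.002  0.002  0.013 -0.003 -0.   ]
 [-0.005  0.011  0.005  0.002  0.     0.003  0.007 -0.   ]
 [ 0.     0.002  0.004  0.001  0.003  0.001  0.012  0.001]
 [ 0.006  0.006  0.002  0.003  0.003  0.002  0.016 -0.001]
 [-0.001  0.005  0.009 -0.002  0.004  0.004  0.015 -0.006]
 [ 0.     0.015  0.005  0.002  0.001  0.006  0.009  0.002]
 [ 0.003  0.01   0.     0.005  0.005  0.012 -0.005  0.003]
 [-0.005  0.002  0.016  0.016  0.011  0.005 -0.002 -0.003]]
lens z [[0.058 0.062 0.065 0.059 0.06  0.058 0.061 0.064]
 [0.06  0.059 0.111 0.111 0.111 0.113 0.062 0.059]
 [0.064 0.109 0.112 0.113 0.115 0.112 0.113 0.059]
 [0.06  0.11  0.112 0.108 0.113 0.112 0.11  0.063]
 [0.057 0.11  0.112 0.111 0.113 0.112 0.109 0.064]
 [0.062 0.11  0.111 0.108 0.109 0.109 0.109 0.067]
 [0.063 0.064 0.099 0.112 0.109 0.101 0.069 0.061]
 [0.061 0.064 0.059 0.067 0.065 0.065 0.061 0.059]]
timer [ 0.39887172 -0.03098271  0.01539062]
dish [0.5982929  0.4861945  0.01656124]
bottle [0.45509113 0.50044625 0.07210493]
```

View pics/crop.png

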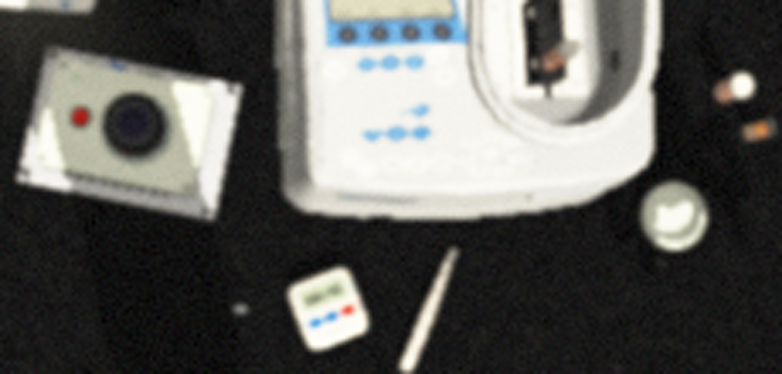

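Call:
move_arm:
  series:
    - {"dp": [30.8,-40.7,-2],"twist": [0,0,-1.015],"claw": 0}
    - {"dp": [30.8,-40.7,-2],"twist": [0,0,-1.015],"claw": 0}
    - {"dp": [30.8,-40.7,-2],"twist": [0,0,-1.015],"claw": 0}
    - {"dp": [30.8,-40.7,-2],"twist": [0,0,-1.015],"claw": 0}
    - {"dp": [30.8,-40.7,-2],"twist": [0,0,-1.015],"claw": 0}
    - {"dp": [30.8,-40.7,-2],"twist": [0,0,-1.015],"claw": 0}
    - {"dp": [30.8,-40.7,-2],"twist": [0,0,-1.015],"claw": 0}
    - {"dp": [30.8,-40.7,-2],"twist": [0,0,-1.015],"claw": 0}
    - {"dp": [30.8,-40.7,-2],"twist": [0,0,-1.015],"claw": 0}
    - {"dp": [30.8,-40.7,-2],"twist": [0,0,-1.015],"claw": 0}
    - {"dp": [30.8,-40.7,-2],"twist": [0,0,-1.015],"claw": 0}

```text
time: 1.2
position: [0.3299, 0.0048, 0.2512]
orientation: [[0.18, 0.984, 0.0], [0.984, -0.18, 0.002], [0.002, 0.0, -1.0]]
ft_force: [0.2, -0.8, 0.2]
width: 0.998
grasp_force: 0.0
```

```bash
cat >> h.py <<'E'
def delta(p,yy=None):
    "dp (cm) and twist z to world point p, with tool y at yaw yy"
    s=arm.state(); R=np.array(s['orientation']); d=R.T@(np.array(p)-s['position'])*100
    y=np.arctan2(R[1,1],R[0,1]); tw=0 if yy is None else -((yy-y+np.pi)%(2*np.pi)-np.pi)
    # levelling: rotation vector to tool pointing straight down at yaw
    yt=y if yy is None else yy
    Y=np.array([np.cos(yt),np.sin(yt),0]); Z=np.array([0,0,-1.]); Rt=np.c_[np.cross(Y,Z),Y,Z]
    rv=cv2.Rodrigues(R.T@Rt)[0].ravel()
    print('t',round(s['time'],2),'pos',np.round(s['position'],4),'dp',d.round(2),'twist',rv.round(3),'F',np.round(s['ft_force'],1),'T',np.round(s['ft_torque'],2),'w',round(s['width'],3),'q',np.round(s['joint_positions'],2))
E
python3 -c "
from h import *
delta([.557,.1506,.25],-.19)"
```

```text
t 1.2 pos [0.3299 0.0048 0.2512] dp [18.43 19.72  0.16] twist [ 0.    -0.002  0.009] F [ 0.2 -0.8  0.2] T [-0.08  0.05  0.04] w 0.998 q [-0.19 -0.45 -0.28  1.74  0.    1.56]
```

Call:
move_arm:
  series:
    - {"dp": [18.6,19.6,0],"claw": 0}
    - {"dp": [18.6,19.6,0],"claw": 0}
    - {"dp": [18.6,19.6,0],"claw": 0}
    - {"dp": [18.6,19.6,0],"claw": 0}
    - {"dp": [18.6,19.6,0],"claw": 0}
    - {"dp": [18.6,19.6,0],"claw": 0}
    - {"dp": [18.6,19.6,0],"claw": 0}
    - {"dp": [18.6,19.6,0],"claw": 0}

```text
validation failed for argument at $.se...
```

```bash
python3 - <<'E'
from h import *
delta([.557,.1506,.25],-.19)
c=cam('wrist'); np.save('w1.npy',c,allow_pickle=True); cv2.imwrite('pics/w1.png',c['image'][:,:,::-1])
print(-c['R'].T@c['t'],c['R'].round(2).tolist(),c['fx'],c['k1'], proj(c,[[.5572,.1506,.112],[.567,.203,.0685]]))
E
```

```text
t 1.2 pos [0.3299 0.0048 0.2512] dp [18.43 19.72  0.16] twist [ 0.    -0.002  0.009] F [ 0.2 -0.8  0.2] T [-0.08  0.05  0.04] w 0.998 q [-0.19 -0.45 -0.28  1.74  0.    1.56]
[0.34114207 0.06907936 0.39446735] [[0.98, -0.18, 0.0], [-0.17, -0.95, 0.26], [-0.05, -0.25, -0.97]] 323.3823387539975 -0.09284495867882651 [[487.26002323 -24.853871  ]
 [460.37538185 -64.39262359]]
```

View pics/w1.png

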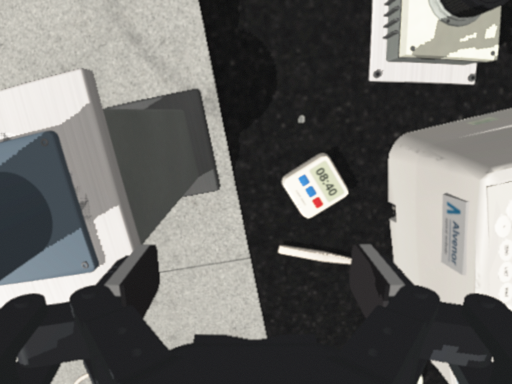

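The wrist view, still at the waypoint, shows the timer at (315,185) and the camera mount at the upper right. The move was refused because the rows lacked "twist", so I'm sending it again with it.

Call:
move_arm:
  series:
    - {"dp": [18.6,19.6,0],"twist": [0,0,0],"claw": 0}
    - {"dp": [18.6,19.6,0],"twist": [0,0,0],"claw": 0}
    - {"dp": [18.6,19.6,0],"twist": [0,0,0],"claw": 0}
    - {"dp": [18.6,19.6,0],"twist": [0,0,0],"claw": 0}
    - {"dp": [18.6,19.6,0],"twist": [0,0,0],"claw": 0}
    - {"dp": [18.6,19.6,0],"twist": [0,0,0],"claw": 0}
    - {"dp": [18.6,19.6,0],"twist": [0,0,0],"claw": 0}
    - {"dp": [18.6,19.6,0],"twist": [0,0,0],"claw": 0}

```text
time: 2.05
position: [0.557, 0.1444, 0.2504]
orientation: [[0.19, 0.982, -0.003], [0.982, -0.19, -0.001], [-0.001, -0.002, -1.0]]
ft_force: [-0.8, -0.1, 0.1]
width: 1.001
grasp_force: 0.0
```

```bash
python3 - <<'E'
from h import *
delta([.557,.1506,.25],-.19)
c=cam('wrist'); np.save('w1.npy',c,allow_pickle=True); cv2.imwrite('pics/w2.png',c['image'][:,:,::-1])
print(-c['R'].T@c['t'],proj(c,[[.5572,.1506,.112],[.567,.203,.0685]]))
hsv=cv2.cvtColor(c['image'],cv2.COLOR_RGB2HSV)
m=((hsv[...,1]>120)&((hsv[...,0]<10)|(hsv[...,0]>170))&(hsv[...,2]>80)).astype(np.uint8)
n,l,s,ce=cv2.connectedComponentsWithStats(m); i=1+s[1:,4].argmax(); print(s[i],ce[i],onplane(c,ce[i],.0685))
P=cloud(c); k=(np.nan_to_num(P[...,2])>.108)&(np.nan_to_num(P[...,2])<.116)&(np.hypot(P[...,0]-.557,P[...,1]-.151)<.04)
n,l,s,ce=cv2.connectedComponentsWithStats(k.astype(np.uint8)); i=1+s[1:,4].argmax(); print(s[i],ce[i],onplane(c,ce[i],.112))
E
```

```text
t 2.05 pos [0.557  0.1444 0.2504] dp [ 0.61 -0.12  0.04] twist [-0.002  0.001 -0.001] F [-0.8 -0.1  0.1] T [-0.07 -0.05 -0.04] w 1.001 q [ 0.14  0.19  0.29  1.68 -0.    1.9 ]
[0.56930535 0.20902211 0.39338586] [[254.00786996 178.42971286]
 [253.80961326 116.04491449]]
[246 108  18  17 239] [254.70711297 116.08786611] [[0.56785623 0.20279265 0.0685    ]]
[ 225  147   63   62 3016] [255.92274536 177.16147215] [[0.55908678 0.15140725 0.112     ]]
```

View pics/w2.png

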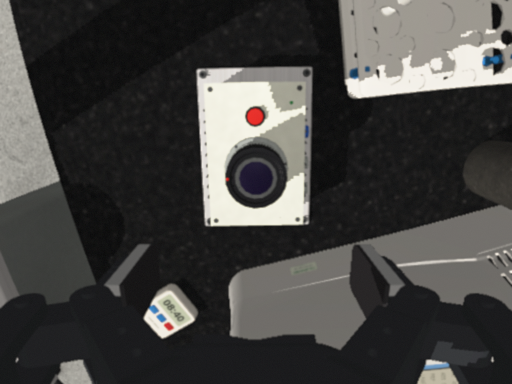

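The wrist view puts the red button at (255,116) and the lens front at (256,177). The plate edges run vertically, so the tool is aligned with the camera. Next I shut the claw and move over the button.

```bash
python3 -c "
from h import *
delta([.5677,.2028,.085],-.19)"
```

```text
t 2.1 pos [0.5567 0.1443 0.2511] dp [ 5.970e+00 -1.000e-02  1.661e+01] twist [-0.001  0.001 -0.001] F [ 0.  -1.   0.3] T [ 0.01 -0.01  0.07] w 1.001 q [ 0.14  0.19  0.29  1.68 -0.    1.9 ]
```

Call:
move_arm:
  series:
    - {"dp": [6,0,0],"twist": [0,0,0],"claw": 255}
    - {"dp": [6,0,0],"twist": [0,0,0],"claw": 255}
    - {"dp": [6,0,4],"twist": [0,0,0],"claw": 255}
    - {"dp": [6,0,8],"twist": [0,0,0],"claw": 255}
    - {"dp": [6,0,12],"twist": [0,0,0],"claw": 255}
    - {"dp": [6,0,15],"twist": [0,0,0],"claw": 255}
    - {"dp": [6,0,16.6],"twist": [0,0,0],"claw": 255}
    - {"dp": [6,0,16.6],"twist": [0,0,0],"claw": 255}
    - {"dp": [6,0,16.6],"twist": [0,0,0],"claw": 255}

```text
time: 3.0
position: [0.5685, 0.2037, 0.0864]
orientation: [[0.19, 0.982, 0.001], [0.982, -0.19, -0.0], [0.0, 0.001, -1.0]]
ft_force: [-0.5, 0.1, 1.3]
width: 0.0
grasp_force: 0.0
```

```bash
python3 -c "
from h import *
delta([.5677,.2028,.064],-.19)"
```

```text
t 3.0 pos [0.5685 0.2037 0.0864] dp [-0.11 -0.06  2.24] twist [ 0.001 -0.    -0.001] F [-0.5  0.1  1.3] T [ 0.02 -0.05  0.  ] w 0.0 q [ 0.23  0.27  0.06  1.36 -0.    1.99]
```

Call:
move_arm:
  series:
    - {"dp": [-0.1,0,1],"twist": [0,0,0],"claw": 255}
    - {"dp": [-0.1,0,1.5],"twist": [0,0,0],"claw": 255}
    - {"dp": [-0.1,0,1.8],"twist": [0,0,0],"claw": 255}
    - {"dp": [-0.1,0,2.1],"twist": [0,0,0],"claw": 255}
    - {"dp": [-0.1,0,2.25],"twist": [0,0,0],"claw": 255}
    - {"dp": [-0.1,0,2.25],"twist": [0,0,0],"claw": 255}
    - {"dp": [-0.1,0,2.25],"twist": [0,0,0],"claw": 255}

```text
time: 3.7
position: [0.5688, 0.2035, 0.0631]
orientation: [[0.189, 0.982, 0.001], [0.982, -0.189, -0.0], [-0.0, 0.001, -1.0]]
ft_force: [-0.3, -0.8, 2.2]
width: 0.0
grasp_force: 1.2
```

Call:
move_arm:
  series:
    - {"dp": [0,0,0.1],"twist": [0,0,0],"claw": 255}
    - {"dp": [0,0,0.15],"twist": [0,0,0],"claw": 255}
    - {"dp": [0,0,0.15],"twist": [0,0,0],"claw": 255}
    - {"dp": [0,0,0.15],"twist": [0,0,0],"claw": 255}

```text
time: 4.1
position: [0.5689, 0.2035, 0.0629]
orientation: [[0.189, 0.982, 0.001], [0.982, -0.189, -0.0], [0.0, 0.001, -1.0]]
ft_force: [-1.9, -1.5, 7.1]
width: -0.0
grasp_force: 3.6
```

Call:
move_arm:
  series:
    - {"dp": [0,0,-5],"twist": [0,0,0],"claw": 255}
    - {"dp": [0,0,-10],"twist": [0,0,0],"claw": 100}
    - {"dp": [-2,0,-14],"twist": [0,0,0],"claw": 0}
    - {"dp": [-5.2,0,-15],"twist": [0,0,0],"claw": 0}
    - {"dp": [-5.2,0,-15],"twist": [0,0,0],"claw": 0}
    - {"dp": [-5.2,0,-15],"twist": [0,0,0],"claw": 0}
    - {"dp": [-5.2,0,-15],"twist": [0,0,0],"claw": 0}
    - {"dp": [-5.2,0,-15],"twist": [0,0,0],"claw": 0}

```text
time: 4.9
position: [0.558, 0.1532, 0.2094]
orientation: [[0.188, 0.982, -0.003], [0.982, -0.188, -0.0], [-0.001, -0.003, -1.0]]
ft_force: [0.1, -0.2, -0.1]
width: 1.001
grasp_force: 0.0
```

```bash
cat >> h.py <<'E'
def lens(c,z=.112,guess=(.559,.151)):
    P=np.nan_to_num(cloud(c)); k=(abs(P[...,2]-z)<.006)&(np.hypot(P[...,0]-guess[0],P[...,1]-guess[1])<.04)
    n,l,s,ce=cv2.connectedComponentsWithStats(k.astype(np.uint8)); i=1+s[1:,4].argmax()
    cn=max(cv2.findContours((l==i).astype(np.uint8),0,1)[0],key=cv2.contourArea)
    W=onplane(c,cn[:,0],z)[:,:2].astype(np.float32); e=cv2.fitEllipse(W*1000)
    print('lens ellipse mm',np.round(e[0],2),np.round(e[1],1),'centroid',onplane(c,ce[i],z)[0].round(4))
E
python3 -c "
from h import *
delta([.559,.1514,.21],-.19)
c=cam('wrist');lens(c);hsv=cv2.cvtColor(c['image'],cv2.COLOR_RGB2HSV)
m=((hsv[...,1]>120)&((hsv[...,0]<10)|(hsv[...,0]>170))&(hsv[...,2]>80)).astype(np.uint8)
n,l,s,ce=cv2.connectedComponentsWithStats(m); i=1+s[1:,4].argmax(); print(s[i],ce[i],onplane(c,ce[i],.063))
c=cam('top');lens(c)"
```

```text
t 4.9 pos [0.558  0.1532 0.2094] dp [-0.15  0.13 -0.06] twist [-0.003  0.001  0.001] F [ 0.1 -0.2 -0.1] T [-0.   -0.07 -0.04] w 1.001 q [0.15 0.19 0.21 1.59 0.   1.91]
lens ellipse mm [558.99 150.92] [54.7 55.8] centroid [0.5591 0.1517 0.112 ]
[247 119  18  18 247] [255.72064777 127.25910931] [[0.56791825 0.20272122 0.063     ]]
lens ellipse mm [557.41 131.98] [11.9 35.5] centroid [0.5573 0.1319 0.112 ]
```

Call:
move_arm:
  series:
    - {"dp": [0,0,0],"twist": [0,0,-1.57],"claw": 0}
    - {"dp": [0,0,0],"twist": [0,0,-1.57],"claw": 0}
    - {"dp": [0,0,0],"twist": [0,0,-1.57],"claw": 0}
    - {"dp": [0,0,0],"twist": [0,0,-1.57],"claw": 0}
    - {"dp": [0,0,0],"twist": [0,0,-1.57],"claw": 0}
    - {"dp": [0,0,0],"twist": [0,0,-1.57],"claw": 0}
    - {"dp": [0,0,0],"twist": [0,0,-1.57],"claw": 0}
    - {"dp": [0,0,0],"twist": [0,0,-1.57],"claw": 0}
    - {"dp": [0,0,0],"twist": [0,0,-1.57],"claw": 0}
    - {"dp": [0,0,0],"twist": [0,0,-1.57],"claw": 0}
    - {"dp": [0,0,0],"twist": [0,0,-1.57],"claw": 0}

```text
time: 6.1
position: [0.5585, 0.153, 0.2106]
orientation: [[-0.983, 0.185, -0.001], [0.185, 0.983, -0.0], [0.001, -0.0, -1.0]]
ft_force: [-0.3, 0.6, -0.5]
width: 1.002
grasp_force: 0.0
```

```bash
python3 -c "
from h import *
delta([.559,.1514,.21],2.95)
c=cam('wrist');lens(c)"
```

```text
t 6.1 pos [0.5585 0.153  0.2106] dp [-0.08 -0.14  0.06] twist [ 1.000e-03 -1.000e-03 -1.565e+00] F [-0.3  0.6 -0.5] T [0.01 0.01 0.03] w 1.002 q [0.15 0.19 0.21 1.59 0.   0.34]
lens ellipse mm [558.35 150.84] [54.7 55.8] centroid [0.5576 0.151  0.112 ]
```

Call:
move_arm:
  series:
    - {"dp": [0,0,0],"twist": [0,0,-1.57],"claw": 0}
    - {"dp": [0,0,0],"twist": [0,0,-1.57],"claw": 0}
    - {"dp": [0,0,0],"twist": [0,0,-1.57],"claw": 0}
    - {"dp": [0,0,0],"twist": [0,0,-1.57],"claw": 0}
    - {"dp": [0,0,0],"twist": [0,0,-1.57],"claw": 0}
    - {"dp": [0,0,0],"twist": [0,0,-1.57],"claw": 0}
    - {"dp": [0,0,0],"twist": [0,0,-1.57],"claw": 0}
    - {"dp": [0,0,0],"twist": [0,0,-1.57],"claw": 0}
    - {"dp": [0,0,0],"twist": [0,0,-1.57],"claw": 0}
    - {"dp": [0,0,0],"twist": [0,0,-1.57],"claw": 0}
    - {"dp": [0,0,0],"twist": [0,0,-1.57],"claw": 0}
    - {"dp": [0,0,0],"twist": [0,0,-1.57],"claw": 0}

```text
time: 7.35
position: [0.5585, 0.1528, 0.2108]
orientation: [[-0.191, -0.982, -0.001], [-0.982, 0.191, -0.0], [0.0, 0.001, -1.0]]
ft_force: [-0.8, -0.2, -0.4]
width: 1.002
grasp_force: 0.0
```

```bash
python3 -c "
from h import *
delta([.559,.1514,.21],2.95)
c=cam('wrist');lens(c)"
```

```text
t 7.35 pos [0.5585 0.1528 0.2108] dp [ 0.13 -0.07  0.08] twist [ 0.001 -0.    -0.001] F [-0.8 -0.2 -0.4] T [0.03 0.04 0.04] w 1.002 q [ 0.15  0.19  0.21  1.59  0.   -1.23]
lens ellipse mm [558.4  150.22] [54.6 55.7] centroid [0.5583 0.1494 0.112 ]
```

Call:
move_arm:
  series:
    - {"dp": [0.22,-0.06,0],"twist": [0,0,0],"claw": 0}
    - {"dp": [0.22,-0.06,4],"twist": [0,0,0],"claw": 0}
    - {"dp": [0.22,-0.06,8],"twist": [0,0,0],"claw": 0}
    - {"dp": [0.22,-0.06,11],"twist": [0,0,0],"claw": 0}
    - {"dp": [0.22,-0.06,12.5],"twist": [0,0,0],"claw": 0}
    - {"dp": [0.22,-0.06,13.5],"twist": [0,0,0],"claw": 0}
    - {"dp": [0.22,-0.06,13.5],"twist": [0,0,0],"claw": 0}
    - {"dp": [0.22,-0.06,13.5],"twist": [0,0,0],"claw": 0}

```text
time: 8.2
position: [0.5601, 0.1504, 0.078]
orientation: [[-0.191, -0.982, 0.003], [-0.982, 0.191, 0.0], [-0.001, -0.003, -1.0]]
ft_force: [0.0, -0.2, 0.4]
width: 0.998
grasp_force: 0.0
```

```bash
python3 -c "
from h import *
delta([.5587,.1506,.075],2.95)
c=cam('wrist');lens(c)"
```

```text
t 8.2 pos [0.5601 0.1504 0.078 ] dp [0.   0.14 0.3 ] twist [-0.003  0.001 -0.   ] F [ 0.  -0.2  0.4] T [ 0.03  0.03 -0.02] w 0.998 q [ 0.15  0.21 -0.03  1.33 -0.   -1.23]
lens ellipse mm [558.18 148.28] [53.1 55.8] centroid [0.5578 0.1465 0.112 ]
```

Call:
move_arm:
  newtons: 20
  series:
    - {"dp": [0,0.12,0.3],"twist": [0,0,0],"claw": 40}
    - {"dp": [0,0.12,0.3],"twist": [0,0,0],"claw": 60}
    - {"dp": [0,0.12,0.3],"twist": [0,0,0],"claw": 70}
    - {"dp": [0,0.12,0.3],"twist": [0,0,0],"claw": 76}
    - {"dp": [0,0.12,0.3],"twist": [0,0,0],"claw": 76}

```text
time: 8.75
position: [0.5578, 0.1504, 0.0734]
orientation: [[-0.19, -0.982, 0.0], [-0.982, 0.19, -0.0], [-0.0, -0.0, -1.0]]
ft_force: [-0.2, 0.4, 0.6]
width: 0.704
grasp_force: 0.0
```

```bash
python3 -c "
from h import *
delta([.5587,.1506,.074],2.95)"
```

```text
t 8.75 pos [0.5578 0.1504 0.0734] dp [-0.03 -0.09 -0.06] twist [-0.  0. -0.] F [-0.2  0.4  0.6] T [-0.02  0.03  0.03] w 0.704 q [ 0.15  0.21 -0.04  1.32 -0.   -1.23]
```

Call:
move_arm:
  newtons: 20
  series:
    - {"dp": [0,-0.09,0],"twist": [0,0,0],"claw": 76}
    - {"dp": [0,-0.09,0],"twist": [0,0,0],"claw": 80}
    - {"dp": [0,-0.09,0],"twist": [0,0,0],"claw": 82}

```text
time: 9.05
position: [0.5586, 0.1503, 0.0733]
orientation: [[-0.19, -0.982, -0.0], [-0.982, 0.19, -0.0], [0.0, 0.0, -1.0]]
ft_force: [0.1, 0.3, -0.5]
width: 0.68
grasp_force: 0.0
```

Call:
move_arm:
  newtons: 20
  series:
    - {"dp": [0,0,0],"twist": [0,0,0],"claw": 84}
    - {"dp": [0,0,0],"twist": [0,0,0],"claw": 84}

```text
time: 9.25
position: [0.5586, 0.1503, 0.0733]
orientation: [[-0.19, -0.982, -0.0], [-0.982, 0.19, 0.0], [-0.0, 0.0, -1.0]]
ft_force: [0.3, 0.4, -0.4]
width: 0.669
grasp_force: 0.0
```

Call:
move_arm:
  newtons: 20
  series:
    - {"dp": [0,0,0],"twist": [0,0,0],"claw": 86}
    - {"dp": [0,0,0],"twist": [0,0,0],"claw": 86}

```text
time: 9.45
position: [0.5588, 0.1503, 0.0734]
orientation: [[-0.19, -0.982, 0.0], [-0.982, 0.19, -0.0], [-0.0, -0.0, -1.0]]
ft_force: [0.9, -0.5, 0.5]
width: 0.66
grasp_force: 0.3
```

Call:
move_arm:
  newtons: 20
  series:
    - {"dp": [0,0,0],"twist": [0,0,0],"claw": 92}
    - {"dp": [0,0,0],"twist": [0,0,0],"claw": 110}
    - {"dp": [0,0,0],"twist": [0,0,0],"claw": 110}

```text
time: 9.75
position: [0.5592, 0.1502, 0.0736]
orientation: [[-0.191, -0.982, 0.001], [-0.982, 0.191, -0.0], [-0.0, -0.001, -1.0]]
ft_force: [2.5, -0.5, 0.3]
width: 0.648
grasp_force: 23.3
```

```bash
python3 -c "
from h import *
delta([.5587,.1506,.074],2.95)"
```

```text
t 9.75 pos [0.5592 0.1502 0.0736] dp [-0.03  0.05 -0.04] twist [-0.001  0.    -0.   ] F [ 2.5 -0.5  0.3] T [-0.08 -0.36 -0.  ] w 0.648 q [ 0.15  0.21 -0.04  1.32 -0.   -1.23]
```

Call:
move_arm:
  series:
    - {"dp": [0,0,0],"twist": [0,0,-0.08],"claw": 110}
    - {"dp": [0,0,0],"twist": [0,0,-0.16],"claw": 110}
    - {"dp": [0,0,0],"twist": [0,0,-0.24],"claw": 110}
    - {"dp": [0,0,0],"twist": [0,0,-0.32],"claw": 110}
    - {"dp": [0,0,0],"twist": [0,0,-0.4],"claw": 110}
    - {"dp": [0,0,0],"twist": [0,0,-0.48],"claw": 110}
    - {"dp": [0,0,0],"twist": [0,0,-0.56],"claw": 110}
    - {"dp": [0,0,0],"twist": [0,0,-0.64],"claw": 110}
    - {"dp": [0,0,0],"twist": [0,0,-0.72],"claw": 110}
    - {"dp": [0,0,0],"twist": [0,0,-0.8],"claw": 110}
    - {"dp": [0,0,0],"twist": [0,0,-0.84],"claw": 110}

```text
time: 10.85
position: [0.5587, 0.1504, 0.0736]
orientation: [[0.605, -0.796, 0.0], [-0.796, -0.605, 0.001], [-0.0, -0.001, -1.0]]
ft_force: [0.1, -0.3, 0.7]
width: 0.646
grasp_force: 23.3
```

```bash
cat > s.py <<'E'
from h import *
s=arm.state();R=np.array(s['orientation']);print(round(s['time'],2),np.round(s['position'],4),'yaw turned',round(np.degrees(np.arctan2(R[1,1],R[0,1])-np.arctan2(.191,-.982))%360,1),'F',np.round(s['ft_force'],1),'T',np.round(s['ft_torque'],3),'g',s['grasp_force'],'j6',s['joint_efforts'][5])
E
python3 s.py
```

```text
10.85 [0.5587 0.1504 0.0736] yaw turned 48.2 F [ 0.1 -0.3  0.7] T [ 0.081 -0.197 -0.187] g 23.31589847803116 j6 -0.06119299214333296
```

Call:
move_arm:
  series:
    - {"dp": [0,0,0],"twist": [0,0,-0.04],"claw": 110}
    - {"dp": [0,0,0],"twist": [0,0,-0.08],"claw": 110}
    - {"dp": [0,0,0],"twist": [0,0,-0.11],"claw": 110}
    - {"dp": [0,0,0],"twist": [0,0,-0.11],"claw": 110}

```text
time: 11.25
position: [0.5588, 0.1506, 0.0736]
orientation: [[0.688, -0.726, 0.0], [-0.726, -0.688, 0.001], [-0.0, -0.001, -1.0]]
ft_force: [1.0, 0.1, 1.4]
width: 0.65
grasp_force: 23.3
```

```bash
python3 s.py
```

```text
11.25 [0.5588 0.1506 0.0736] yaw turned 54.5 F [1.  0.1 1.4] T [ 0.079 -0.224  0.113] g 23.336006999015808 j6 0.03906755824573338
```

Call:
move_arm:
  series:
    - {"dp": [0,0,0],"twist": [0,0,-0.03],"claw": 110}
    - {"dp": [0,0,0],"twist": [0,0,-0.05],"claw": 110}
    - {"dp": [0,0,0],"twist": [0,0,-0.05],"claw": 110}

```text
time: 11.55
position: [0.5588, 0.1506, 0.0736]
orientation: [[0.724, -0.69, 0.001], [-0.69, -0.724, 0.001], [-0.0, -0.001, -1.0]]
ft_force: [1.0, 0.7, 2.4]
width: 0.649
grasp_force: 23.4
```

```bash
python3 s.py
```

```text
11.55 [0.5588 0.1506 0.0736] yaw turned 57.4 F [1.  0.7 2.4] T [ 0.306 -0.232  0.027] g 23.414788842201233 j6 0.015101943863555789
```

Call:
move_arm:
  series:
    - {"dp": [0,0,0],"twist": [0,0,-0.025],"claw": 110}
    - {"dp": [0,0,0],"twist": [0,0,-0.05],"claw": 110}

```text
time: 11.75
position: [0.5588, 0.1505, 0.0736]
orientation: [[0.758, -0.652, 0.001], [-0.652, -0.758, 0.001], [0.0, -0.001, -1.0]]
ft_force: [0.4, 1.2, 2.5]
width: 0.647
grasp_force: 23.4
```

```bash
python3 s.py
```

```text
11.75 [0.5588 0.1505 0.0736] yaw turned 60.3 F [0.4 1.2 2.5] T [ 0.344 -0.18  -0.229] g 23.418116569519043 j6 -0.05916723981499672
```

Call:
move_arm:
  series:
    - {"dp": [0,0,0],"twist": [0,0,-0.025],"claw": 110}

```text
time: 11.85
position: [0.5588, 0.1505, 0.0736]
orientation: [[0.774, -0.633, 0.0], [-0.633, -0.774, 0.0], [0.0, -0.001, -1.0]]
ft_force: [1.2, 1.5, 4.1]
width: 0.649
grasp_force: 23.4
```

```bash
python3 s.py
```

```text
11.85 [0.5588 0.1505 0.0736] yaw turned 61.7 F [1.2 1.5 4.1] T [ 0.358 -0.154 -0.228] g 23.446559607982635 j6 -0.06704242201521993
```

Call:
move_arm:
  series:
    - {"dp": [0,0,-0.02],"twist": [0,0,-0.025],"claw": 110}
    - {"dp": [0,0,-0.02],"twist": [0,0,-0.05],"claw": 110}

```text
time: 12.05
position: [0.5587, 0.1504, 0.0736]
orientation: [[0.805, -0.593, 0.0], [-0.593, -0.805, 0.0], [0.0, -0.0, -1.0]]
ft_force: [0.8, 1.8, 2.8]
width: 0.653
grasp_force: 23.5
```

```bash
python3 s.py
```

```text
12.05 [0.5587 0.1504 0.0736] yaw turned 64.6 F [0.8 1.8 2.8] T [ 0.442 -0.19  -0.219] g 23.450774252414703 j6 -0.059398922603577375
```

Call:
move_arm:
  series:
    - {"dp": [0,0,0],"twist": [0,0,-0.025],"claw": 110}

```text
time: 12.15
position: [0.5588, 0.1503, 0.0736]
orientation: [[0.819, -0.573, 0.0], [-0.573, -0.819, 0.0], [0.0, -0.0, -1.0]]
ft_force: [0.7, 1.1, 2.7]
width: 0.65
grasp_force: 23.5
```

```bash
python3 s.py
```

```text
12.15 [0.5588 0.1503 0.0736] yaw turned 66.0 F [0.7 1.1 2.7] T [ 0.484 -0.278 -0.237] g 23.454290628433228 j6 -0.059611795004457235
```

Call:
move_arm:
  series:
    - {"dp": [0,0,0],"twist": [0,0,-0.025],"claw": 110}
    - {"dp": [0,0,0],"twist": [0,0,-0.05],"claw": 110}

```text
time: 12.35
position: [0.5588, 0.1503, 0.0736]
orientation: [[0.847, -0.531, 0.0], [-0.531, -0.847, 0.0], [0.0, -0.0, -1.0]]
ft_force: [0.9, 1.5, 3.4]
width: 0.65
grasp_force: 23.5
```

```bash
python3 s.py
```

```text
12.35 [0.5588 0.1503 0.0736] yaw turned 68.9 F [0.9 1.5 3.4] T [ 0.469 -0.275 -0.23 ] g 23.461033701896667 j6 -0.06308164447546005
```

Call:
move_arm:
  series:
    - {"dp": [0,0,0],"twist": [0,0,-0.025],"claw": 110}

```text
time: 12.45
position: [0.5588, 0.1503, 0.0736]
orientation: [[0.86, -0.51, 0.0], [-0.51, -0.86, 0.0], [0.0, -0.0, -1.0]]
ft_force: [0.7, 2.2, 2.5]
width: 0.648
grasp_force: 23.5
```

```bash
python3 s.py
```

```text
12.45 [0.5588 0.1503 0.0736] yaw turned 70.3 F [0.7 2.2 2.5] T [ 0.487 -0.286 -0.241] g 23.464814722537994 j6 -0.06555619882419705
```

Call:
move_arm:
  series:
    - {"dp": [0,0,0],"twist": [0,0,-0.025],"claw": 110}
    - {"dp": [0,0,0],"twist": [0,0,-0.05],"claw": 110}

```text
time: 12.65
position: [0.5588, 0.1504, 0.0736]
orientation: [[0.885, -0.466, 0.0], [-0.466, -0.885, 0.0], [0.0, -0.0, -1.0]]
ft_force: [1.4, 2.3, 2.7]
width: 0.652
grasp_force: 23.5
```

```bash
python3 s.py
```

```text
12.65 [0.5588 0.1504 0.0736] yaw turned 73.2 F [1.4 2.3 2.7] T [ 0.5   -0.325 -0.255] g 23.46833199262619 j6 -0.0727235502563417
```

Call:
move_arm:
  series:
    - {"dp": [0,0,0],"twist": [0,0,-0.025],"claw": 110}

```text
time: 12.75
position: [0.5587, 0.1504, 0.0736]
orientation: [[0.896, -0.444, 0.0], [-0.444, -0.896, 0.0], [0.0, -0.0, -1.0]]
ft_force: [1.1, 2.0, 2.5]
width: 0.651
grasp_force: 23.5
```

```bash
python3 s.py
```

```text
12.75 [0.5587 0.1504 0.0736] yaw turned 74.6 F [1.1 2.  2.5] T [ 0.659 -0.3   -0.205] g 23.481772541999817 j6 -0.04135762341320515
```

Call:
move_arm:
  series:
    - {"dp": [0,0,0],"twist": [0,0,-0.025],"claw": 110}
    - {"dp": [0,0,0],"twist": [0,0,-0.05],"claw": 110}

```text
time: 12.95
position: [0.5588, 0.1503, 0.0736]
orientation: [[0.917, -0.399, 0.0], [-0.399, -0.917, 0.0], [0.0, -0.0, -1.0]]
ft_force: [0.7, 1.9, 2.0]
width: 0.649
grasp_force: 23.5
```

```bash
python3 s.py
```

```text
12.95 [0.5588 0.1503 0.0736] yaw turned 77.5 F [0.7 1.9 2. ] T [ 0.532 -0.39  -0.194] g 23.49873036146164 j6 0.08648103335872293
```

Call:
move_arm:
  series:
    - {"dp": [0,0,0],"twist": [0,0,-0.025],"claw": 110}

```text
time: 13.05
position: [0.5589, 0.1505, 0.0737]
orientation: [[0.927, -0.376, 0.001], [-0.376, -0.927, 0.0], [0.0, -0.001, -1.0]]
ft_force: [1.7, 2.5, 2.1]
width: 0.649
grasp_force: 23.5
```

```bash
python3 s.py
```

```text
13.05 [0.5589 0.1505 0.0737] yaw turned 78.9 F [1.7 2.5 2.1] T [ 0.663 -0.44  -0.156] g 23.481810986995697 j6 -0.012191035493742675
```

```bash
python3 - <<'E'
from h import *
c=cam('wrist'); u=proj(c,[[.5587,.1505,.112]])[0].astype(int); print(u)
im=c['image'][max(0,u[1]-110):u[1]+110,max(0,u[0]-140):u[0]+140]
cv2.imwrite('pics/w3.png',cv2.resize(im,None,fx=2.5,fy=2.5,interpolation=cv2.INTER_CUBIC)[:,:,::-1])
E
```

```text
[253 293]
```

View pics/w3.png

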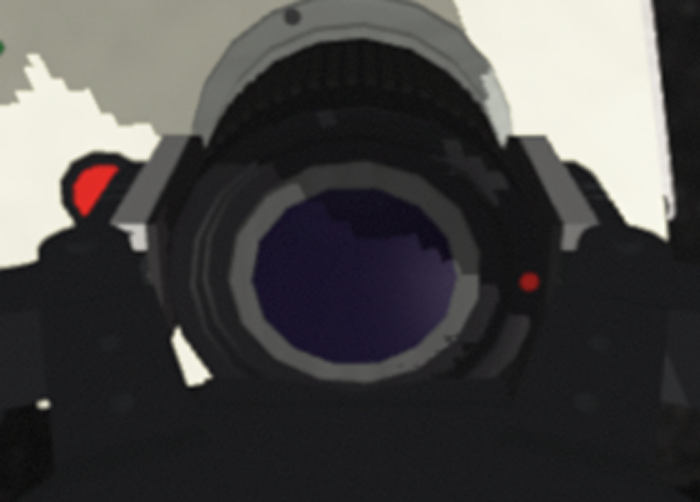

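The crop shows the lens between the pads with its red dot at (529,282). I'll compare the dot's angle with the tool's to check for slip.

```bash
cat > dot.py <<'E'
from h import *
def dot(c,z=.111):
    hsv=cv2.cvtColor(c['image'],cv2.COLOR_RGB2HSV); m=((hsv[...,1]>120)&((hsv[...,0]<10)|(hsv[...,0]>170))&(hsv[...,2]>60)).astype(np.uint8)
    n,l,s,ce=cv2.connectedComponentsWithStats(m)
    for i in range(1,n):
        p=onplane(c,ce[i],z)[0]
        if np.hypot(p[0]-.5587,p[1]-.1506)<.033: print(s[i,4],p.round(4),'angle',np.degrees(np.arctan2(p[1]-.1506,p[0]-.5587)).round(1),'r',np.hypot(p[0]-.5587,p[1]-.1506).round(4))
if __name__=='__main__':
    dot(np.load('w1.npy',allow_pickle=True).item()); c=cam('wrist'); dot(c)
    R=np.array(arm.state()['orientation']); print('tool -y/y yaw',np.degrees(np.arctan2(R[1,1],R[0,1])), 'T',arm.state()['ft_torque'])
E
python3 dot.py
```

```text
15 [0.5337 0.1547 0.111 ] angle 170.7 r 0.0254
50 [0.5474 0.1266 0.111 ] angle -115.1 r 0.0265
tool -y/y yaw -112.1243700139131 T [ 0.69347814 -0.46745533 -0.03915723]
```

```bash
python3 - <<'E'
from dot import *
c=cam('wrist')
for z in (.110,.112):
    p=onplane(c,[[255,293],[324.6,295.8]],z); d=p[1]-p[0]; print(p[0],np.hypot(*d[:2]),np.degrees(np.arctan2(d[1],d[0])))
c=np.load('w1.npy',allow_pickle=True).item(); p=onplane(c,[[256,177.2]],.112)[0]
q=np.array([.5337,.1547]);print(p,np.degrees(np.arctan2(*(q-p[:2])[::-1])))
E
python3 s.py
```

```text
[0.55772462 0.15040749 0.11      ] 0.026341055903538274 -115.1627953788041
[0.55887376 0.14994612 0.112     ] 0.02584740446710013 -115.16279537880393
[0.55914753 0.15136003 0.112     ] 172.52270104251963
13.2 [0.5589 0.1505 0.0736] yaw turned 78.8 F [0.7 1.6 2.3] T [ 0.614 -0.495 -0.048] g 23.481221795082092 j6 -0.0521363178268075
```

Call:
move_arm:
  series:
    - {"dp": [0,0,0],"twist": [0,0,-0.025],"claw": 110}
    - {"dp": [0,0,0],"twist": [0,0,-0.05],"claw": 110}

```text
time: 13.4
position: [0.5592, 0.1506, 0.0736]
orientation: [[0.944, -0.331, 0.001], [-0.331, -0.944, 0.001], [0.001, -0.001, -1.0]]
ft_force: [3.7, 3.8, 1.4]
width: 0.642
grasp_force: 23.4
```

```bash
python3 s.py; python3 dot.py|tail -2
```

```text
13.4 [0.5592 0.1506 0.0736] yaw turned 81.7 F [3.7 3.8 1.4] T [ 0.876 -0.695 -0.818] g 23.423126935958862 j6 -0.6888415105640888
53 [0.5488 0.1262 0.111 ] angle -112.0 r 0.0263
tool -y/y yaw -109.25559001148629 T [ 0.81458076 -0.7289737  -0.6099111 ]
```

The stop is reached: torque jumped to about 0.8 N m near 81.7°. I'm backing off slightly to relieve it.

Call:
move_arm:
  series:
    - {"dp": [0,0,0],"twist": [0,0,0.012],"claw": 110}
    - {"dp": [0,0,0],"twist": [0,0,0.012],"claw": 110}

```text
time: 13.65
position: [0.5591, 0.1505, 0.0736]
orientation: [[0.94, -0.342, 0.001], [-0.342, -0.94, 0.001], [0.001, -0.001, -1.0]]
ft_force: [3.2, 3.2, 1.8]
width: 0.651
grasp_force: 23.4
```

```bash
python3 s.py
```

```text
13.65 [0.5591 0.1505 0.0736] yaw turned 81.0 F [3.2 3.2 1.8] T [ 0.819 -0.711 -0.437] g 23.413155376911163 j6 -0.42973523028194904
```

Call:
move_arm:
  series:
    - {"dp": [0,0,0],"twist": [0,0,0.01],"claw": 110}
    - {"dp": [0,0,0],"twist": [0,0,0.01],"claw": 110}

```text
time: 13.85
position: [0.5591, 0.1505, 0.0736]
orientation: [[0.936, -0.351, 0.001], [-0.351, -0.936, 0.001], [0.001, -0.001, -1.0]]
ft_force: [3.7, 3.2, 1.1]
width: 0.648
grasp_force: 23.4
```

```bash
python3 s.py
```

```text
13.85 [0.5591 0.1505 0.0736] yaw turned 80.4 F [3.7 3.2 1.1] T [ 0.945 -0.782 -0.316] g 23.41592788696289 j6 -0.33597481437027454
```

Call:
move_arm:
  series:
    - {"dp": [0,0,-0.05],"twist": [0,0,0],"claw": 110}
    - {"dp": [0,0,-0.1],"twist": [0,0,0],"claw": 110}
    - {"dp": [0,0,-0.1],"twist": [0,0,0],"claw": 110}

```text
time: 14.15
position: [0.559, 0.1505, 0.0737]
orientation: [[0.936, -0.351, 0.0], [-0.351, -0.936, 0.001], [0.0, -0.001, -1.0]]
ft_force: [4.8, 3.9, -1.2]
width: 0.65
grasp_force: 23.2
```

```bash
python3 s.py
```

```text
14.15 [0.559  0.1505 0.0737] yaw turned 80.4 F [ 4.8  3.9 -1.2] T [ 0.931 -1.098 -0.381] g 23.16164642572403 j6 -0.3418826311826706
```

Call:
move_arm:
  series:
    - {"dp": [0.02,-0.04,-0.05],"twist": [0,0,0],"claw": 110}
    - {"dp": [0.02,-0.04,-0.1],"twist": [0,0,0],"claw": 110}
    - {"dp": [0.02,-0.04,-0.1],"twist": [0,0,0],"claw": 110}

```text
time: 14.45
position: [0.5589, 0.1506, 0.0738]
orientation: [[0.936, -0.351, -0.001], [-0.351, -0.936, 0.0], [-0.001, 0.0, -1.0]]
ft_force: [4.8, 3.3, -3.6]
width: 0.65
grasp_force: 23.0
```

```bash
python3 s.py
```

```text
14.45 [0.5589 0.1506 0.0738] yaw turned 80.4 F [ 4.8  3.3 -3.6] T [ 0.829 -1.218 -0.372] g 23.025394678115845 j6 -0.35017602145671844
```

Call:
move_arm:
  series:
    - {"dp": [0.02,-0.04,-0.1],"twist": [0,0,0],"claw": 110}
    - {"dp": [0.02,-0.04,-0.2],"twist": [0,0,0],"claw": 110}
    - {"dp": [0.02,-0.04,-0.2],"twist": [0,0,0],"claw": 110}

```text
time: 14.75
position: [0.5587, 0.1507, 0.074]
orientation: [[0.936, -0.352, -0.003], [-0.352, -0.936, -0.001], [-0.002, 0.001, -1.0]]
ft_force: [6.8, 3.7, -9.5]
width: 0.647
grasp_force: 23.6
```

```bash
python3 s.py
```

```text
14.75 [0.5587 0.1507 0.074 ] yaw turned 80.4 F [ 6.8  3.7 -9.5] T [ 0.826 -1.651 -0.338] g 23.558666110038757 j6 -0.36450563929975033
```

Call:
move_arm:
  series:
    - {"dp": [0.08,-0.08,0],"twist": [0,0,0.01],"claw": 110}
    - {"dp": [0.08,-0.08,0],"twist": [0,0,0.01],"claw": 110}
    - {"dp": [0.08,-0.08,0],"twist": [0,0,0.01],"claw": 110}

```text
time: 15.05
position: [0.5588, 0.1507, 0.074]
orientation: [[0.933, -0.361, -0.005], [-0.361, -0.933, -0.002], [-0.004, 0.003, -1.0]]
ft_force: [5.5, 2.9, -8.0]
width: 0.647
grasp_force: 23.9
```

```bash
python3 s.py
```

```text
15.05 [0.5588 0.1507 0.074 ] yaw turned 79.9 F [ 5.5  2.9 -8. ] T [ 0.653 -1.173 -0.272] g 23.85291963815689 j6 -0.25392129085958004
```

Call:
move_arm:
  series:
    - {"dp": [0.08,-0.08,0],"twist": [0,0,0.006],"claw": 110}
    - {"dp": [0.08,-0.08,-0.1],"twist": [0,0,0.006],"claw": 110}
    - {"dp": [0.08,-0.08,-0.15],"twist": [0,0,0.006],"claw": 110}
    - {"dp": [0.08,-0.08,-0.15],"twist": [0,0,0.006],"claw": 110}

```text
time: 15.45
position: [0.5598, 0.1507, 0.0785]
orientation: [[0.93, -0.367, -0.003], [-0.367, -0.93, -0.002], [-0.002, 0.003, -1.0]]
ft_force: [-0.9, -1.4, -3.2]
width: 0.649
grasp_force: 24.1
```

```bash
python3 s.py
```

```text
15.45 [0.5598 0.1507 0.0785] yaw turned 79.5 F [-0.9 -1.4 -3.2] T [-0.361  0.158 -0.052] g 24.1314697265625 j6 -0.04739562515169382
```

The lens is free. Lifting straight up.

Call:
move_arm:
  newtons: 25
  series:
    - {"dp": [0,0,-0.5],"twist": [0,0,0],"claw": 110}
    - {"dp": [0,0,-1],"twist": [0,0,0],"claw": 110}
    - {"dp": [0,0,-1.5],"twist": [0,0,0],"claw": 110}
    - {"dp": [0,0,-2.5],"twist": [0,0,0],"claw": 110}
    - {"dp": [0,0,-4],"twist": [0,0,0],"claw": 110}
    - {"dp": [0,0,-6],"twist": [0,0,0],"claw": 110}
    - {"dp": [0,0,-8],"twist": [0,0,0],"claw": 110}
    - {"dp": [0,0,-10],"twist": [0,0,0],"claw": 110}
    - {"dp": [0,0,-10],"twist": [0,0,0],"claw": 110}

```text
time: 16.35
position: [0.5639, 0.1523, 0.1845]
orientation: [[0.93, -0.366, 0.009], [-0.366, -0.93, 0.001], [0.008, -0.005, -1.0]]
ft_force: [0.0, 0.2, -1.5]
width: 0.649
grasp_force: 27.5
```

```bash
python3 s.py; python3 - <<'E'
from h import *
delta([.37,.06,.2]);delta([.37,-.25,.2],np.pi)
c=cam('top'); cv2.imwrite('pics/t2.png',cv2.resize(c['image'][120:260,150:400],None,fx=3,fy=3)[:,:,::-1])
E
```

```text
16.35 [0.5639 0.1523 0.1845] yaw turned 79.5 F [ 0.   0.2 -1.5] T [ 0.028 -0.079 -0.03 ] g 27.49992996454239 j6 -0.00011933521818718873
t 16.35 pos [0.5639 0.1523 0.1845] dp [-14.65  15.69  -1.73] twist [-0.005 -0.008 -0.   ] F [ 0.   0.2 -1.5] T [ 0.03 -0.08 -0.03] w 0.649 q [ 0.15  0.19  0.16  1.53  0.   -2.62]
t 16.35 pos [0.5639 0.1523 0.1845] dp [-3.29 44.53 -1.78] twist [-0.009 -0.004  1.196] F [ 0.   0.2 -1.5] T [ 0.03 -0.08 -0.03] w 0.649 q [ 0.15  0.19  0.16  1.53  0.   -2.62]
```

View pics/t2.png

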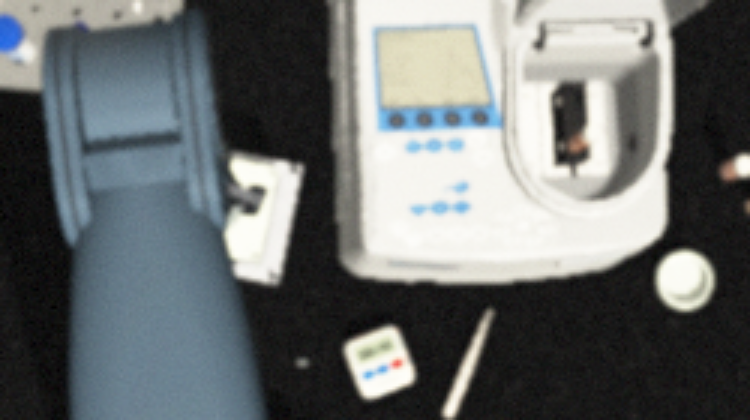

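The top view shows the lens off the mount and hidden under the arm, the cap undisturbed at crop (686,280), and the timer unmoved. Carrying the lens round the front.

Call:
move_arm:
  series:
    - {"dp": [-3.5,3.4,-1.5],"twist": [-0.001,-0.001,0.14],"claw": 110}
    - {"dp": [-7,6.8,-1.7],"twist": [-0.002,-0.002,0.28],"claw": 110}
    - {"dp": [-10.5,10.2,-1.7],"twist": [-0.003,-0.003,0.42],"claw": 110}
    - {"dp": [-14,13.5,-1.7],"twist": [-0.004,-0.004,0.56],"claw": 110}
    - {"dp": [-17.4,16.8,-1.7],"twist": [-0.005,-0.004,0.7],"claw": 110}
    - {"dp": [-15.8,21,-1.7],"twist": [-0.006,-0.004,0.84],"claw": 110}
    - {"dp": [-14.2,25,-1.7],"twist": [-0.007,-0.004,0.98],"claw": 110}
    - {"dp": [-12.6,29,-1.7],"twist": [-0.008,-0.004,1.1],"claw": 110}
    - {"dp": [-11,33.2,-1.7],"twist": [-0.009,-0.004,1.196],"claw": 110}
    - {"dp": [-9.4,37.4,-1.7],"twist": [-0.009,-0.004,1.196],"claw": 110}
    - {"dp": [-7.8,41.5,-1.7],"twist": [-0.009,-0.004,1.196],"claw": 110}
    - {"dp": [-6.1,45.6,-1.7],"twist": [-0.009,-0.004,1.196],"claw": 110}

```text
time: 17.6
position: [0.3365, -0.2515, 0.1951]
orientation: [[-0.001, -1.0, -0.01], [-1.0, 0.001, -0.001], [0.001, 0.01, -1.0]]
ft_force: [0.6, 0.4, -2.7]
width: 0.647
grasp_force: 27.8
```

```bash
python3 - <<'E'
from h import *
delta([.42,-.367,.20],np.pi)
c=cam('top')
hsv=cv2.cvtColor(c['image'],cv2.COLOR_RGB2HSV); k=np.zeros(hsv.shape[:2],np.uint8); k[195:230,362:395]=hsv[195:230,362:395,2]>120
n,l,s,ce=cv2.connectedComponentsWithStats(k); i=1+s[1:,4].argmax(); print(s[i],onplane(c,ce[i],.012))
c=cam('wrist'); print(proj(c,[[.493,-.367,.014]])); np.save('w3.npy',c,allow_pickle=True)
E
```

```text
t 17.6 pos [ 0.3365 -0.2515  0.1951] dp [11.54 -8.36 -0.57] twist [ 0.01  -0.001 -0.001] F [ 0.6  0.4 -2.7] T [ 0.02 -0.07 -0.01] w 0.647 q [-0.8  -0.22 -0.23  1.57 -0.01 -2.37]
[369 203  19  21 317] [[ 0.49432327 -0.36659784  0.012     ]]
[[90.3088332  70.30446415]]
```

```bash
cat > cap.py <<'E'
from h import *
def cap(c,g=(.4935,-.367),name=None):
    P=np.nan_to_num(cloud(c),nan=9); hsv=cv2.cvtColor(c['image'],cv2.COLOR_RGB2HSV)
    near=(np.hypot(*(onplane(c,np.indices(hsv.shape[:2])[::-1].reshape(2,-1).T,.014)[:,:2]-g).T)<.045).reshape(hsv.shape[:2])
    k=((hsv[...,2]>90)&near).astype(np.uint8); n,l,s,ce=cv2.connectedComponentsWithStats(k); i=1+s[1:,4].argmax()
    h=cv2.convexHull(max(cv2.findContours((l==i).astype(np.uint8),0,1)[0],key=cv2.contourArea))[:,0]
    e=cv2.fitEllipse((onplane(c,h,.014)[:,:2]*1000).astype(np.float32)); print('cap',s[i],np.round(e[0],1),np.round(e[1],1))
    if name: cv2.imwrite(name,c['image'][:,:,::-1])
E
python3 -c "
from cap import *
cap(np.load('w3.npy',allow_pickle=True).item(),name='pics/w4.png');cap(cam('top'))"
```

```text
cap [  58   36   67   68 3508] [ 493.2 -367.2] [63.3 67.8]
cap [368 203  20  21 337] [ 494.4 -366. ] [67.8 69.1]
```

View pics/w4.png

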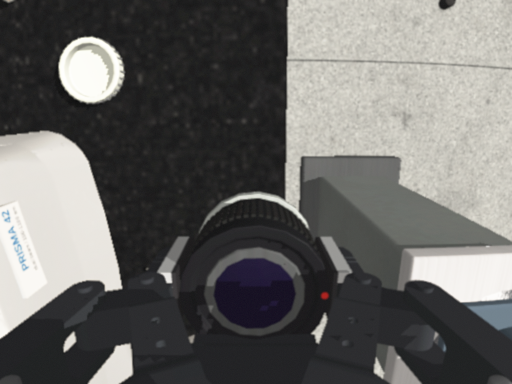

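The wrist view shows the cap at (91,70), open side up, and the lens held upright with its red dot at (325,295). Moving nearer to measure the cap again.

Call:
move_arm:
  series:
    - {"dp": [4,-2.8,0],"twist": [0.01,0,0],"claw": 110}
    - {"dp": [8,-5.5,1],"twist": [0.01,0,0],"claw": 110}
    - {"dp": [10,-7,2.5],"twist": [0.01,0,0],"claw": 110}
    - {"dp": [11,-8,4],"twist": [0.01,0,0],"claw": 110}
    - {"dp": [11,-8,4],"twist": [0.01,0,0],"claw": 110}
    - {"dp": [11,-8,4],"twist": [0.01,0,0],"claw": 110}

```text
time: 18.35
position: [0.4165, -0.3583, 0.1545]
orientation: [[0.001, -1.0, -0.001], [-1.0, -0.001, 0.001], [-0.001, 0.001, -1.0]]
ft_force: [0.3, -0.4, -2.5]
width: 0.646
grasp_force: 27.8
```

```bash
python3 -c "
from cap import *
c=cam('wrist');cap(c);print(-c['R'].T@c['t']);delta([.494,-.367,.15],np.pi)"
```

```text
cap [ 132  138   72   71 3967] [ 494.2 -368.6] [63.9 66. ]
[ 0.4162061  -0.42397672  0.29749316]
t 18.4 pos [ 0.4167 -0.3587  0.1556] dp [ 0.84 -7.72  0.56] twist [-0.    -0.     0.001] F [-0.3 -0.1 -2.1] T [-0.01  0.06  0.04] w 0.65 q [-0.83  0.11  0.01  1.47 -0.   -2.4 ]
```

Call:
move_arm:
  series:
    - {"dp": [0.5,-3.5,0],"twist": [0,0,0],"claw": 110}
    - {"dp": [0.88,-7,0.5],"twist": [0,0,0],"claw": 110}
    - {"dp": [0.88,-7.8,3],"twist": [0,0,0],"claw": 110}
    - {"dp": [0.88,-7.8,6],"twist": [0,0,0],"claw": 110}
    - {"dp": [0.88,-7.8,9],"twist": [0,0,0],"claw": 110}
    - {"dp": [0.88,-7.8,10],"twist": [0,0,0],"claw": 110}
    - {"dp": [0.88,-7.8,10],"twist": [0,0,0],"claw": 110}
    - {"dp": [0.88,-7.8,10],"twist": [0,0,0],"claw": 110}

```text
time: 19.2
position: [0.4957, -0.3696, 0.0577]
orientation: [[-0.0, -1.0, 0.003], [-1.0, 0.0, -0.003], [0.003, -0.003, -1.0]]
ft_force: [0.3, -0.2, -1.9]
width: 0.651
grasp_force: 28.1
```

```bash
python3 -c "
from cap import *
delta([.4945,-.3675,.04],np.pi)
c=cam('wrist');cv2.imwrite('pics/w5.png',c['image'][:,:,::-1]);print(proj(c,[[.4945,-.3675,.014],[.4945,-.3675-.031,.014]]))
c=cam('scene');u=proj(c,[.4945,-.3675,.03])[0].astype(int);print(u)"
```

```text
t 19.2 pos [ 0.4957 -0.3696  0.0577] dp [-0.22  0.12  1.77] twist [-0.003 -0.003 -0.   ] F [ 0.3 -0.2 -1.9] T [-0.   -0.01  0.01] w 0.651 q [-0.75  0.31  0.06  1.31 -0.   -2.32]
[[255.55387298 224.35845404]
 [255.60001406 174.5394594 ]]
[313 172]
```

View pics/w5.png

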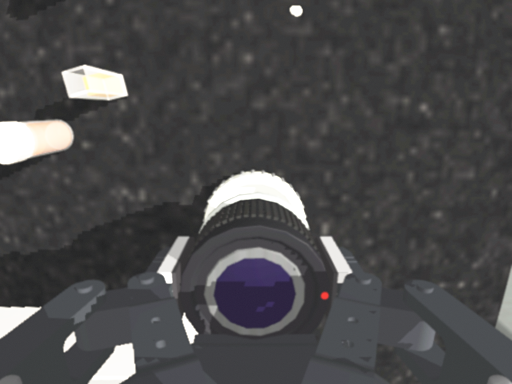

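The far rim of the cap spans columns 204–307 with its top at row 171, which matches the estimate. Correcting by 2 mm and lowering.

Call:
move_arm:
  series:
    - {"dp": [-0.2,0.1,0.5],"twist": [-0.003,-0.003,0],"claw": 110}
    - {"dp": [-0.2,0.1,1.2],"twist": [-0.003,-0.003,0],"claw": 110}
    - {"dp": [-0.2,0.1,1.8],"twist": [-0.003,-0.003,0],"claw": 110}
    - {"dp": [-0.2,0.1,1.8],"twist": [-0.003,-0.003,0],"claw": 110}
    - {"dp": [-0.2,0.1,1.8],"twist": [-0.003,-0.003,0],"claw": 110}

```text
time: 19.8
position: [0.4936, -0.3669, 0.0368]
orientation: [[-0.001, -1.0, -0.003], [-1.0, 0.001, 0.002], [-0.002, 0.003, -1.0]]
ft_force: [-0.1, -1.1, -1.5]
width: 0.651
grasp_force: 28.1
```

```bash
python3 -c "
from cap import *
delta([.4945,-.3675,.024],np.pi)"
```

```text
t 19.8 pos [ 0.4936 -0.3669  0.0368] dp [ 0.07 -0.09  1.28] twist [ 0.003  0.002 -0.001] F [-0.1 -1.1 -1.5] T [ 0.07  0.05 -0.01] w 0.651 q [-0.75  0.33  0.03  1.28 -0.   -2.32]
```

Call:
move_arm:
  series:
    - {"dp": [0.06,-0.06,0.2],"twist": [0,0,0],"claw": 110}
    - {"dp": [0.06,-0.06,0.4],"twist": [0,0,0],"claw": 110}
    - {"dp": [0.06,-0.06,0.6],"twist": [0,0,0],"claw": 110}
    - {"dp": [0.06,-0.06,0.8],"twist": [0,0,0],"claw": 110}
    - {"dp": [0.06,-0.06,0.9],"twist": [0,0,0],"claw": 110}
    - {"dp": [0.06,-0.06,0.9],"twist": [0,0,0],"claw": 110}

```text
time: 20.4
position: [0.4945, -0.3677, 0.0282]
orientation: [[-0.001, -1.0, -0.003], [-1.0, 0.001, 0.002], [-0.002, 0.003, -1.0]]
ft_force: [-1.1, 0.6, -1.8]
width: 0.647
grasp_force: 28.1
```

```bash
python3 -c "
from cap import *
delta([.4945,-.3675,.0216],np.pi)"
```

```text
t 20.4 pos [ 0.4945 -0.3677  0.0282] dp [-0.01 -0.01  0.66] twist [ 0.003  0.002 -0.001] F [-1.1  0.6 -1.8] T [ 0.03 -0.09  0.01] w 0.647 q [-0.75  0.33  0.02  1.26 -0.   -2.32]
```

No contact so far, with the tail about 2 mm inside the recess. Lowering slowly.

Call:
move_arm:
  series:
    - {"dp": [0,0,0.15],"twist": [0.003,0.002,0],"claw": 110}
    - {"dp": [0,0,0.3],"twist": [0.003,0.002,0],"claw": 110}
    - {"dp": [0,0,0.45],"twist": [0.003,0.002,0],"claw": 110}
    - {"dp": [0,0,0.5],"twist": [0.003,0.002,0],"claw": 110}
    - {"dp": [0,0,0.5],"twist": [0.003,0.002,0],"claw": 110}

```text
time: 20.9
position: [0.4945, -0.3677, 0.0233]
orientation: [[-0.001, -1.0, 0.001], [-1.0, 0.001, -0.0], [0.0, -0.001, -1.0]]
ft_force: [-0.5, 0.2, -2.0]
width: 0.648
grasp_force: 28.1
```

Call:
move_arm:
  series:
    - {"dp": [0,0,0.1],"twist": [0,0,0],"claw": 110}
    - {"dp": [0,0,0.1],"twist": [0,0,0],"claw": 110}

```text
time: 21.1
position: [0.4946, -0.3678, 0.0225]
orientation: [[-0.001, -1.0, 0.001], [-1.0, 0.001, -0.001], [0.001, -0.001, -1.0]]
ft_force: [-0.4, 0.3, -2.3]
width: 0.645
grasp_force: 28.1
```

```bash
python3 s.py
```

```text
21.1 [ 0.4946 -0.3678  0.0225] yaw turned 11.0 F [-0.4  0.3 -2.3] T [ 0.001  0.018 -0.008] g 28.08498054742813 j6 4.2138902927035815e-05
```

Call:
move_arm:
  series:
    - {"dp": [0,0,0.06],"twist": [0,0,0],"claw": 110}
    - {"dp": [0,0,0.1],"twist": [0,0,0],"claw": 110}
    - {"dp": [0,0,0.1],"twist": [0,0,0],"claw": 110}

```text
time: 21.4
position: [0.4947, -0.3679, 0.0217]
orientation: [[-0.001, -1.0, 0.001], [-1.0, 0.001, -0.001], [0.001, -0.001, -1.0]]
ft_force: [-0.1, -0.6, -2.7]
width: 0.65
grasp_force: 28.4
```

Call:
move_arm:
  series:
    - {"dp": [0,0,0.05],"twist": [0,0,0],"claw": 110}
    - {"dp": [0,0,0.05],"twist": [0,0,0],"claw": 110}

```text
time: 21.6
position: [0.4947, -0.3679, 0.0217]
orientation: [[-0.001, -1.0, 0.001], [-1.0, 0.001, -0.001], [0.001, -0.001, -1.0]]
ft_force: [-0.8, 1.7, 0.9]
width: 0.647
grasp_force: 28.4
```

Call:
move_arm:
  series:
    - {"dp": [0,0,0.05],"twist": [0,0,0],"claw": 110}
    - {"dp": [0,0,0.05],"twist": [0,0,0],"claw": 110}

```text
time: 21.8
position: [0.4947, -0.3679, 0.0216]
orientation: [[-0.001, -1.0, 0.001], [-1.0, 0.001, -0.001], [0.001, -0.001, -1.0]]
ft_force: [-3.3, 1.9, 6.0]
width: 0.648
grasp_force: 28.7
```

The flange is on the rim at z 0.0217, as predicted. Relax, open, retreat.

Call:
move_arm:
  series:
    - {"dp": [0,0,-0.07],"twist": [0,0,0],"claw": 110}
    - {"dp": [0,0,-0.07],"twist": [0,0,0],"claw": 84}
    - {"dp": [0,0,-0.07],"twist": [0,0,0],"claw": 70}
    - {"dp": [0,0,-0.07],"twist": [0,0,0],"claw": 40}
    - {"dp": [0,0,-0.07],"twist": [0,0,0],"claw": 25}
    - {"dp": [0,0,-0.07],"twist": [0,0,0],"claw": 25}
    - {"dp": [0,0,-1],"twist": [0,0,0],"claw": 25}
    - {"dp": [0,0,-3],"twist": [0,0,0],"claw": 25}
    - {"dp": [0,0,-6],"twist": [0,0,0],"claw": 25}
    - {"dp": [0,0,-10],"twist": [0,0,0],"claw": 25}
    - {"dp": [0,0,-14],"twist": [0,0,0],"claw": 25}
    - {"dp": [0,0,-14],"twist": [0,0,0],"claw": 25}

```text
time: 23.0
position: [0.4977, -0.3706, 0.1698]
orientation: [[-0.001, -1.0, 0.012], [-1.0, 0.0, -0.011], [0.011, -0.012, -1.0]]
ft_force: [0.5, 0.1, 0.5]
width: 0.904
grasp_force: 0.0
```

```bash
python3 -c "
from cap import *
c=cam('wrist');cv2.imwrite('pics/w6.png',c['image'][:,:,::-1]);lens(c,.060,(.4945,-.3675));delta([.4945,-.3675,.15])
P=cloud(c);u=proj(c,[.4945,-.3675,.06])[0].astype(int);print(u,np.nanmedian(P[u[1]-5:u[1]+6,u[0]-5:u[0]+6,2]))"
```

```text
lens ellipse mm [ 494.03 -367.95] [54.7 55.7] centroid [ 0.494  -0.3687  0.06  ]
t 23.05 pos [ 0.4967 -0.3698  0.1664] dp [-0.24  0.24  1.63] twist [-0.008 -0.008 -0.   ] F [-0.2  0.3  0.5] T [-0.02 -0.    0.03] w 0.899 q [-0.75  0.28  0.23  1.51  0.   -2.32]
[259 198] 0.060212200508900936
```

View pics/w6.png

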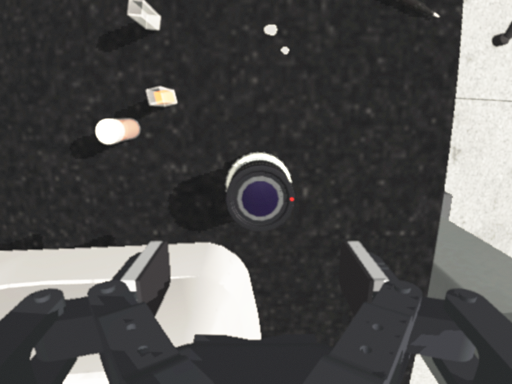

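The lens stands upright in its cap at (259,198), with its top at 60 mm as expected, and the robot is clear.

```bash
python3 -c "
from bench import arm
print(arm.close_job())"
```

```text
the job is handed in; nothing more can be done
None
```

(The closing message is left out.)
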